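# Pull the drive coil of a sieve shaker and show its solder tags to the inspection camera

## Robot

A 6-joint arm with a two-finger parallel gripper is mounted at the origin on a cart in front of the work surface, level with it; the furniture and walls round the work are solid. World frame = base frame: x ahead of the robot, y to its left, z up, the work surface at z = 0. Lengths are in m, angles in rad, forces in N, time in s.
With the tool pointing down it reaches from about 0.275 to 0.85 m from the base axis. Payload 19 kg.
Tool frame: the origin (TCP) lies midway between the tips of the shut fingers; the grasp point (between the pads) lies 19 mm behind it; z points along the fingers, y is the line along which they close (so a half turn about z gives the same grasp; the last joint's range is limited). The gripper opens to 85 mm and grips with 20 to 120 N. Pads are 22 mm wide; open, the fingers measure 114 mm over their backs; the gripper's body (76 mm by 85 mm) begins 54 mm behind the grasp point. The pads swing forward as they close: fully open they stand 13 mm farther back than shut.
Start: joints at [1.178, 0.15, 1.437, -0, 1.554, -0.134], TCP at [0.147, 0.556, 0.231] pointing down, gripper open.
Joint ranges: [-2.8, 2.8], [-0.68, 2.1], [0.12, 2.68], [-1.39, 4.53], [0.16, 2.79], [-2.81, 2.81]. Speed limits (rad/s): [1.89, 1.89, 2.22, 3.01, 3.01, 3.01].

## Interface

Orientations are given as a 3x3 rotation matrix whose columns are the frame's x, y, z axes.
In Python, from cell import readout, imaging, manip gives the robot as it stands.
- The arm moves only by the tool send_rows, never from a script. Its arguments are lists of equal length, an entry for each row: "xyz": the shift along the tool's x, y, z in m, a list of three; "twist": the turn about the tool's z in rad. In form: {"xyz": [[dx, dy, dz], ...], "twist": [twist, ...]}. A call has 1 to 20 rows; each row shifts and turns the commanded pose from where the row before left it, along the tool's axes as they then stand; what a row does not reach is not made up. A row lasts 1/8 s, in which the tool goes at most 62.5 mm and 10.7 degrees, less where a joint would pass 70% of its speed; a pose out of reach is approached as far as the arm can. A call is refused whole if a number of a shift passes 0.0625 or a number of a turn 0.188, either way. A call with a gripper value outside its range is refused whole. "hand" is the finger opening in m, from 0 to 0.0854, set as the call begins (left out, the last holds). The fingers move at their own pace and stop on an object; "grip_force" is the grip in N (left out, the last holds). Time passes only in rows, so rows that do not move let the fingers close. It gives the time, the measured TCP pose, the force, the opening and the grip force at its end, in the units of the state.
- readout.get_state(): the state, without advancing time (a new reading comes with each control period).
- imaging.read_camera(name): name is "side" or "top" or "wrist"; returns (picture, depth): 420x560x3 uint8, red, green, blue; 420x560 float32, m along the optical axis (not along the pixel's ray), 0 where there is no reading.
- imaging.camera_model(name): a dict with "K" (3x3 intrinsics, pixels), "dist_coeffs" ([k1, k2, p1, p2, k3] as OpenCV has them; the pictures are not rectified), "R" (3x3) and "t" (3): a world point X has camera coordinates R X + t. Camera axes: x right, y down, z forward; pixel columns grow to the right and rows downward; lengths in m; the calibration is good to about 2 mm. A picture is of the moment at which its call begins: read the wrist's pose just before it. camera_model takes no time and is no camera call; for the wrist camera it gives the pose at the moment of the call.
- manip.job_done(): hands the job in; it is judged then, once.
The state is a dict: "time_s": time; "joints": joint angles; "joint_vel": joint speeds; "tau": joint torques, N m; "ee_pos": TCP position; "eef_rot": TCP orientation; "ft_force": force on the tool from outside, world axes, zero at the start; "ft_torque": the same for the moment, N m; "finger_gap": finger opening in m; "gripper_force": force on a finger pad.
Only numpy, scipy, OpenCV 4.12 (cv2) and the standard library are available. Lean on these libraries where they do the work, as an engineer would, in place of code of your own. Each camera call takes 0.05 s, during which the arm holds its last target. There are 200 camera calls.

## Task

The sieve shaker's drive stands open for service: swing the slotted retainer round on its pivot until it is well clear of the coil, then slide the coil straight up off its core post. Show the coil to the inspection camera: terminal strip 12 cm in front of the lens and centred on the line of sight, the solder-tag side squarely facing the lens (which looks obliquely down, so tip the coil to match, upper end still uppermost). Finish while holding the coil still in the air there; the camera and its stand must not be touched and the other things on the bench stay where they are.

Things in the scene. Friction and masses are not known exactly. Their poses are not given: they have to be found in the camera images.
- drive: Open base of a sieve shaker, fixed: grey housing 150 x 150 mm, top at z = 44 mm, control panel on its -x side. Origin: centre of its underside; z up. A square core post 16 x 16 mm at the centre, z = 58 to 107 mm, carries the coil. Springs 18 mm across at x, y = +-50 mm reach z = 87 mm; a terminal block at (0, 62) mm reaches z = 56 mm.
- pivot (a point): Top of the pivot stud (13 mm across) on which the retainer turns: at (0, -50, 97) mm in the drive's frame; axes as the drive's.
- retainer (a joint): Angle (rad) of the steel retainer, a slotted plate 3.5 mm thick, 20 mm wide, on the vertical pivot stud, at z = 97.5 to 101 mm, 1.5 mm over the coil. 0: points along the drive's +y, locking the coil on. Grows counter-clockwise from above (knob end goes from the drive's +y to its -x side); stop at 2.1. Off the coil beyond 1.2. Light friction, 0.7 N at the knob; stays where left.
- retainer_knob (a point): Mid-height of the upright round black knob on the free end of the retainer: 12 mm diameter, 18 mm tall, its foot on the plate, 80 mm from the pivot. Its height is 110 mm above the bench, and it travels round the pivot with the plate.
- coil: Loose copper-wound coil, 0.11 to 0.23 kg: square black cheeks 54 x 54 x 4 mm at both ends, round winding between, 38 mm tall; square bore 18.4 mm. Origin: centre of underside; z: bore axis, up; +x: side with white terminal strip and two brass tags. Seated: underside at z = 58 mm, its +x along the drive's +y. Grip across its y sides (54 mm), where the deck lies 14 mm below its underside.
- coil_tags (a point): Centre of the outer face of the coil's white terminal strip (36 mm wide, 13 mm high), at (30, 0, 19) mm in the coil's frame; axes as the coil's. The two solder tags stand out 8 mm further along +x.
- coil_centre (a point): Middle of the coil, at (0, 0, 19) mm in the coil's frame.
- camera: Inspection camera with ring light 56 mm across and aluminium body, 93 mm long, fixed on its stand. Origin: centre of the lens and ring light's front face, 250 mm above the bench. It looks along its own -x, 25 degrees below level; y level, z image up. Show the strip 120 mm along -x from the origin; a well-presented coil has its axes parallel to these, its +x towards the lens.
- camera_stand: Stand of the camera, fixed: base 120 x 104 x 14 mm, column 18 mm across and 339 mm tall at (40 mm, 0). Origin: centre of its underside; the camera looks out over its -x side, lens front at (-75, 0, 250) mm.
- top_plate: Bystander: the shaker's round aluminium top plate, 160 mm across, 10 mm high, lying flat. Origin: centre of underside.
- sieve_2: Bystander: brass-rimmed test sieve 104 mm across, 36 mm high. Origin: centre of underside.
- hex_key_a: Bystander: black hex key 33 x 93 x 5 mm, lying flat. Origin: centre of underside.
- screwdriver: Bystander: screwdriver 185 mm long, 25 mm thick, lying. Origin: centre of underside.
- tape_roll: Bystander: roll of tape 103 mm across, 25 mm high, lying flat. Origin: centre of underside.
- tin_2: Bystander: white sample tin 68 mm across, 41 mm high. Origin: centre of underside.
- vial_3: Bystander: glass sample vial 25 mm across, 52 mm high, standing. Origin: centre of underside.
Things that resemble listed ones, but are neither listed nor needed, are in the scene too. What is shaped like the coil but brown is not meant.

How it is judged:
On the way, in this order (a step that is already met when the one before it is completed fails the run):
1. the retainer is swung well clear of the coil while the coil is still on its post (value of joint retainer above 1.2 rad and z of coil in the frame of drive below 0.07 m), for 0.2 s.
2. the coil is held in the fingers, wholly above the core post (z of coil in the frame of drive above 0.11 m and contact force between the fingers and coil above 1 N), for 0.1 s.
At the end, for the whole second after the job is handed in: Coil held still in the air by the fingers alone, retainer beyond 1.2 rad; terminal strip's centre 120 mm (within 15 mm) in front of the lens, within 12 mm of the line of sight each way; tag side to the lens, coil axes within 0.2 rad of the camera's, upper end up (x of coil_tags in the frame of camera between -0.135 and -0.105 m and y of coil_tags in the frame of camera between -0.012 and 0.012 m and z of coil_tags in the frame of camera between -0.012 and 0.012 m and x of coil_centre in the frame of camera below -0.13 m and angle between the x axis of coil and the x axis of camera, either way round below 0.2 rad and angle between the z axis of coil and the z axis of camera, either way round below 0.2 rad and angle between coil's own z axis and vertical below 1 rad and height (world z) of coil above 0.12 m and contact force between the fingers and coil above 1 N and contact force between coil and drive below 0.1 N and contact force between coil and camera_stand below 0.1 N and linear speed of coil below 0.02 m/s and value of joint retainer above 1.2 rad); the arm keeps its last pose, push and grip.
It fails at once if the camera or its stand is touched (contact force between any of the arm, the fingers, coil and camera_stand above 1 N).
It fails at once if another thing on the bench is displaced by more than 20 mm (distance of any of top_plate, sieve_2, hex_key_a, screwdriver, tape_roll, tin_2, vial_3 from where it was at the start of the episode above 0.02 m).
It also fails if it takes over 42 s, if anything falls off the work surface, if the arm or the gripper's body presses on something with over 40 N, if the wrist force passes 120 N, or if a joint passes its speed limit or range.

## Working session

There is one attempt and no reset: what is moved stays moved. The work goes in short steps, Python scripts to look and compute and a tool call to move; the robot and the scene stay as the last step left them, time stands still between calls to the robot, and variables do not carry over. Pictures are saved under pics/ and viewed, at most 10 in all, crops included, and the job is handed in when it is done.

Besides the shell and the picture viewer there is one more tool, called after "Call:" as name(argument=value, ...), one argument or row to a line, values as JSON. send_rows: Moves the arm, as the interface text tells. Its arguments: {"type":"object","properties":{"xyz":{"type":"array","items":{"type":"array","items":{"type":"number"}}},"twist":{"type":"array","items":{"type":"number"}},"hand":{"type":"number"},"grip_force":{"type":"number"}},"required":["xyz","twist"]}

```bash
mkdir -p pics; ls
cat > h.py <<'E'
import numpy as np, cv2
from cell import readout, imaging, manip
def grab(n):
    m=imaging.camera_model(n); p,d=imaging.read_camera(n); return p,d,m
def pts(d,m,uv):
    uv=np.array(uv,float).reshape(-1,2)
    n=cv2.undistortPoints(uv[:,None],np.array(m['K'],float),np.array(m['dist_coeffs'],float))[:,0]
    z=d[uv[:,1].astype(int),uv[:,0].astype(int)]
    c=np.c_[n,np.ones(len(n))]*z[:,None]
    return (c-np.array(m['t']))@np.array(m['R'])
def plane(m,uv,h):
    uv=np.array(uv,float).reshape(-1,2)
    n=cv2.undistortPoints(uv[:,None],np.array(m['K'],float),np.array(m['dist_coeffs'],float))[:,0]
    R=np.array(m['R']);o=-R.T@np.array(m['t']); r=np.c_[n,np.ones(len(n))]@R
    return o+r*((h-o[2])/r[:,2])[:,None]
E
python3 - <<'E'
from h import *
for n in("top","side"):
    p,d,m=grab(n); cv2.imwrite(f'pics/{n}0.png',p[:,:,::-1]); np.savez(f'{n}0.npz',p=p,d=d,**{k:np.array(v) for k,v in m.items()})
    R=np.array(m['R']); print(n,-R.T@np.array(m['t']),R[2])
s=readout.get_state();print(s['time_s'],s['ee_pos'],s['eef_rot'],s['finger_gap'])
E
```

```text
pics
top [ 0.04400329 -0.13136276  1.78084891] [ 0.3165651   0.11279589 -0.94184055]
side [-0.01706531  1.37032732  0.7637535 ] [ 0.3957593  -0.83615093 -0.37977125]
0.1 [0.14709849 0.55563409 0.23072992] [[-9.66700684e-01  2.55909424e-01 -3.93041996e-04]
 [ 2.55909701e-01  9.66700130e-01 -1.04082009e-03]
 [ 1.13598078e-04 -1.10674476e-03 -9.99999381e-01]] 0.08573628658283432
```

View pics/top0.png

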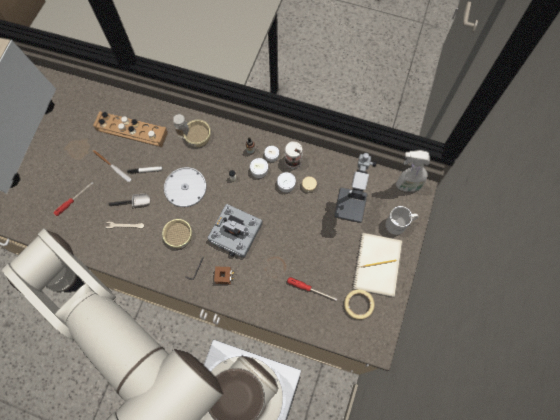

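View pics/side0.png

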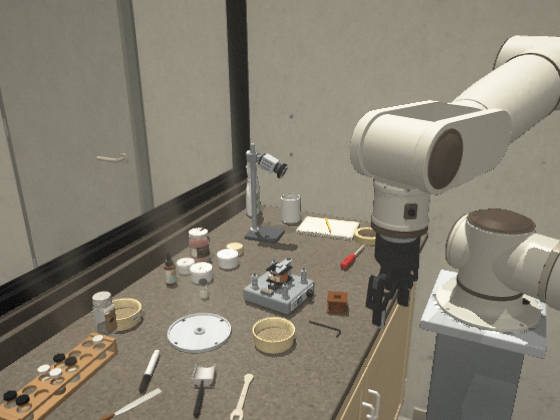

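The top view shows the drive at (236,230), the camera stand at (351,204) and the brown decoy coil at (223,275). The real coil sits on the drive. Next I'll enlarge the drive and the stand.

Run:
```python
from h import *
T=dict(np.load('top0.npz'));S=dict(np.load('side0.npz'))
a=T['p'][195:265,200:270,::-1];b=T['p'][145:235,310:400,::-1]
c=S['p'][250:315,235:325,::-1]; e=S['p'][140:245,235:340,::-1]
r=lambda x:cv2.resize(x,(400,300),interpolation=cv2.INTER_CUBIC)
cv2.imwrite('pics/crop1.png',np.vstack([np.hstack([r(a),r(b)]),np.hstack([r(c),r(e)])]))
# world clouds
def cloud(D,u0,u1,v0,v1):
    u,v=np.meshgrid(np.arange(u0,u1),np.arange(v0,v1));uv=np.c_[u.ravel(),v.ravel()]
    uv=uv[D['d'][uv[:,1],uv[:,0]]>0]; return pts(D['d'],D,uv)
P=cloud(T,200,272,195,265); q=P[(P[:,2]>.035)&(P[:,2]<.049)]
print('deck',cv2.minAreaRect(q[:,:2].astype(np.float32)),len(q))
for lo,hi in((.05,.06),(.075,.09),(.09,.105),(.105,.13)):
    k=P[(P[:,2]>lo)&(P[:,2]<hi)]; print(lo,len(k),k.mean(0).round(3),k.min(0).round(3),k.max(0).round(3))
P=cloud(T,310,400,140,235)
for lo,hi in((.008,.02),(.15,.2),(.2,.23),(.23,.26),(.26,.29),(.29,.32),(.32,.36)):
    k=P[(P[:,2]>lo)&(P[:,2]<hi)]
    if len(k): print(lo,len(k),k.mean(0).round(3),k.min(0).round(3),k.max(0).round(3))
k=P[(P[:,2]>.008)&(P[:,2]<.02)];print(cv2.minAreaRect(k[:,:2].astype(np.float32)))
P=cloud(S,235,340,140,245);
for lo,hi in((.008,.02),(.1,.2),(.2,.23),(.23,.26),(.26,.29),(.29,.32),(.32,.36)):
    k=P[(P[:,2]>lo)&(P[:,2]<hi)&(P[:,0]<1.2)]
    if len(k): print('S',lo,len(k),k.mean(0).round(3),k.min(0).round(3),k.max(0).round(3))
```

```text
deck ((0.5310757160186768, 0.21674063801765442), (0.15008579194545746, 0.1632649302482605), 82.74179077148438) 998
0.05 123 [0.535 0.225 0.054] [0.463 0.143 0.05 ] [0.609 0.287 0.06 ]
0.075 71 [0.535 0.217 0.083] [0.475 0.153 0.075] [0.6  0.28 0.09]
0.09 244 [0.535 0.211 0.097] [0.508 0.158 0.09 ] [0.567 0.253 0.105]
0.105 41 [0.535 0.211 0.109] [0.522 0.16  0.105] [0.551 0.251 0.121]
0.008 892 [ 0.8   -0.155  0.013] [ 0.627 -0.353  0.008] [0.979 0.068 0.02 ]
0.15 24 [ 0.996 -0.232  0.153] [ 0.986 -0.255  0.15 ] [ 1.01  -0.188  0.156]
0.23 11 [ 0.725 -0.156  0.253] [ 0.695 -0.187  0.239] [ 0.813 -0.134  0.259]
0.26 239 [ 0.72  -0.158  0.277] [ 0.687 -0.187  0.26 ] [ 0.816 -0.132  0.29 ]
0.29 336 [ 0.778 -0.155  0.301] [ 0.717 -0.187  0.29 ] [ 0.831 -0.131  0.32 ]
0.32 32 [ 0.812 -0.149  0.334] [ 0.804 -0.157  0.323] [ 0.821 -0.142  0.344]
((0.8459165096282959, -0.15083731710910797), (0.3748873770236969, 0.3416754901409149), 17.568958282470703)
S 0.008 1373 [ 0.7   -0.271  0.015] [ 0.513 -0.472  0.008] [ 0.977 -0.053  0.02 ]
S 0.1 2254 [ 0.806 -0.417  0.145] [ 0.599 -0.478  0.1  ] [ 1.045 -0.13   0.2  ]
S 0.2 680 [ 0.798 -0.425  0.216] [ 0.604 -0.473  0.2  ] [ 1.045 -0.132  0.23 ]
S 0.23 838 [ 0.808 -0.411  0.246] [ 0.605 -0.475  0.23 ] [ 1.042 -0.126  0.26 ]
S 0.26 921 [ 0.783 -0.355  0.274] [ 0.608 -0.471  0.26 ] [ 1.041 -0.119  0.29 ]
S 0.29 359 [ 0.745 -0.244  0.3  ] [ 0.609 -0.471  0.29 ] [ 0.833 -0.12   0.318]
S 0.32 40 [ 0.813 -0.141  0.333] [ 0.804 -0.15   0.32 ] [ 0.823 -0.133  0.344]
```

View pics/crop1.png

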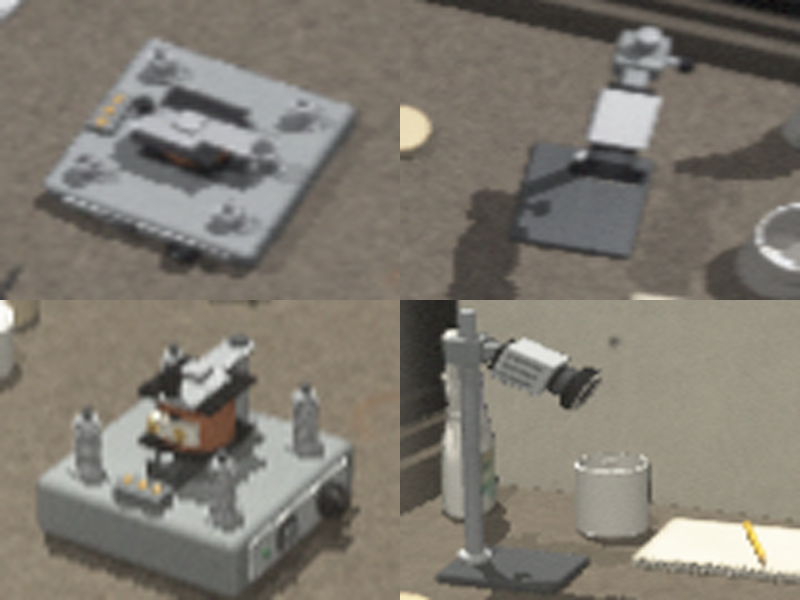

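Crop check. The coil on the drive has black cheeks, a copper winding and a white strip with tags on its terminal-block side, so it's the one meant. The brown one at (223,275) is the decoy. The retainer locks the coil, with its knob on the terminal-block side. I'll move above the drive and look from close by.

Call:
send_rows(
  xyz=[
    [-0.0387, -0.0196, -0.01],
    [-0.0387, -0.0196, -0.01],
    [-0.0387, -0.0196, -0.01],
    [-0.0387, -0.0196, -0.01],
    [-0.0387, -0.0196, -0.01],
    [-0.0387, -0.0196, -0.01],
    [-0.0387, -0.0196, -0.01],
    [-0.0387, -0.0196, -0.01],
    [-0.0387, -0.0196, -0.01],
    [-0.0387, -0.0196, -0.01],
    [-0.0387, -0.0196, -0.01],
    [-0.0387, -0.0196, -0.01],
    [0, 0, 0],
    [0, 0, 0],
    [0, 0, 0],
    [0, 0, 0],
    [0, 0, 0],
    [0, 0, 0],
    [0, 0, 0],
    [0, 0, 0],
  ],
  twist=[0, 0, 0, 0, 0, 0, 0, 0, 0, 0, 0, 0, 0.175, 0.175, 0.175, 0.175, 0.175, 0.175, 0.175, 0.175],
  hand=0.03,
)

```text
time_s: 2.6
ee_pos: [0.5358, 0.2096, 0.3509]
eef_rot: [[0.094, 0.996, -0.001], [0.996, -0.094, -0.0], [-0.0, -0.001, -1.0]]
ft_force: [0.5, 0.3, 0.6]
finger_gap: 0.0301
gripper_force: 0.0
```

Run:
```python
from h import *
p,d,m=grab('wrist'); cv2.imwrite('pics/w1.png',p[:,:,::-1]); np.savez('w1.npz',p=p,d=d,**{k:np.array(v) for k,v in m.items()})
s=readout.get_state();print(s['time_s'],s['ee_pos'],np.round(s['eef_rot'],3),s['finger_gap'],np.round(s['joints'],2))
```

```text
2.65 [0.53587003 0.20958493 0.35094683] [[ 0.103  0.995 -0.001]
 [ 0.995 -0.103 -0.   ]
 [-0.    -0.001 -1.   ]] 0.029893934272656252 [ 0.24  0.14  1.21 -0.    1.79  0.34]
```

View pics/w1.png

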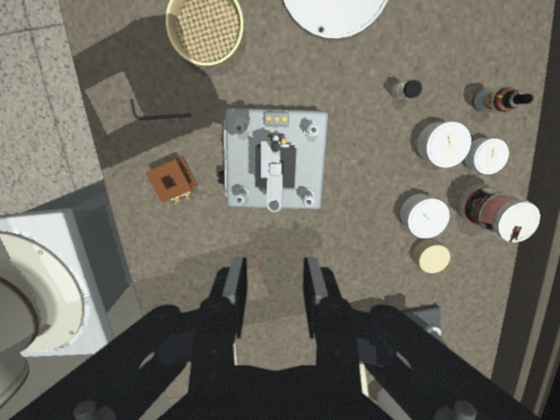

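The wrist view shows the drive with corners around (228,110) to (326,208). The knob is at (276,142), the pivot at (273,206) and the terminal block at (277,118). Now I'll measure from this view.

```bash
cat > drv.py <<'E'
from h import *
def allpts(D):
    v,u=np.nonzero(D['d']>0); uv=np.c_[u,v]; return uv,pts(D['d'],D,uv)
def drive(D,c=(0.531,0.215)):
    uv,P=allpts(D); k=(abs(P[:,0]-c[0])<.11)&(abs(P[:,1]-c[1])<.11)&(P[:,2]>.036)&(P[:,2]<.05)
    img=np.zeros((420,560),np.uint8); img[uv[k][:,1],uv[k][:,0]]=255
    img=cv2.morphologyEx(img,cv2.MORPH_OPEN,np.ones((5,5)))
    y,x=np.nonzero(img); W=plane(D,np.c_[x,y],.044)[:,:2].astype(np.float32)
    return cv2.minAreaRect(W)
if __name__=='__main__':
    D=dict(np.load('w1.npz')); r=drive(D); print(r)
    uv,P=allpts(D)
    for lo,hi in((.08,.092),(.098,.104),(.112,.125)):
        k=P[(P[:,2]>lo)&(P[:,2]<hi)&(abs(P[:,0]-.53)<.1)&(abs(P[:,1]-.21)<.1)]
        print(lo,len(k),cv2.minAreaRect(k[:,:2].astype(np.float32)))
        if lo==.112: print(k.round(4)[::4])
    print(plane(D,[[276,141],[273,206]],.119))
    # camera stand from top/side: body points
    T=dict(np.load('top0.npz')); uv,P=allpts(T)
    k=(abs(P[:,0]-.75)<.08)&(abs(P[:,1]+.155)<.06)&(P[:,2]>.22)&(P[:,2]<.32)
    print(len(P[k])); b=P[k]; print(cv2.minAreaRect(b[:,:2].astype(np.float32)))
    k=(abs(P[:,0]-.77)<.12)&(abs(P[:,1]+.155)<.09)&(P[:,2]>.009)&(P[:,2]<.02)
    q=uv[k]; img=np.zeros((420,560),np.uint8); img[q[:,1],q[:,0]]=255; img=cv2.morphologyEx(img,cv2.MORPH_OPEN,np.ones((3,3)))
    y,x=np.nonzero(img); print('base',cv2.minAreaRect(plane(T,np.c_[x,y],.014)[:,:2].astype(np.float32)))
    k=(P[:,2]>.325)&(P[:,2]<.36)&(abs(P[:,0]-.81)<.05); print('column',P[k].mean(0))
E
python3 drv.py
```

```text
((0.5366107821464539, 0.22002607583999634), (0.14824101328849792, 0.14967401325702667), 82.92987823486328)
0.08 127 ((0.5359800457954407, 0.2185247242450714), (0.10956446081399918, 0.10833243280649185), 82.96675109863281)
0.098 936 ((0.531270444393158, 0.20724467933177948), (0.09486693888902664, 0.02662982977926731), 85.00801849365234)
0.112 75 ((0.5399340391159058, 0.24894003570079803), (0.010943872854113579, 0.011126411147415638), 86.26052856445312)
[[0.5398 0.2542 0.1149]
 [0.5385 0.2533 0.1162]
 [0.5434 0.2529 0.1175]
 [0.5384 0.2523 0.1189]
 [0.5433 0.2516 0.1167]
 [0.5383 0.2511 0.1186]
 [0.5432 0.2504 0.1167]
 [0.5382 0.25   0.1192]
 [0.543  0.2494 0.1186]
 [0.5356 0.2488 0.1178]
 [0.5405 0.2484 0.1176]
 [0.5454 0.248  0.1183]
 [0.5391 0.2472 0.1175]
 [0.544  0.2469 0.1184]
 [0.5378 0.2462 0.1182]
 [0.5427 0.2457 0.1175]
 [0.5377 0.245  0.1177]
 [0.5426 0.2445 0.1175]
 [0.54   0.2436 0.1183]]
[[0.54238983 0.25559042 0.119     ]
 [0.53079353 0.17319095 0.119     ]]
584
((0.7584047913551331, -0.15979726612567902), (0.1429155468940735, 0.05629729479551315), 0.9545205235481262)
base ((0.7680955529212952, -0.15419316291809082), (0.0723857581615448, 0.10032053291797638), 16.58049201965332)
column [0.81666948 0.69563793 0.33889854]
```

Call:
send_rows(
  xyz=[
    [0.0397, -0.001, 0],
    [0, 0, 0.05],
    [0, 0, 0.055],
    [0, 0, 0.055],
    [0, 0, 0.05],
    [0, 0, 0.025],
    [0, 0, 0.013],
    [0, 0, 0],
    [0, 0, 0],
  ],
  twist=[0.03, 0, 0, 0, 0, 0, 0, 0, 0],
  hand=0.026,
)

```text
time_s: 3.78
ee_pos: [0.539, 0.2494, 0.1046]
eef_rot: [[0.117, 0.993, 0.002], [0.993, -0.117, 0.0], [0.001, 0.002, -1.0]]
ft_force: [-0.1, 0.3, -0.1]
finger_gap: 0.026
gripper_force: 0.0
```

Call:
send_rows(
  xyz=[
    [-0.0006, -0.0096, 0],
    [-0.0006, -0.0096, 0],
    [-0.0006, -0.0096, 0],
    [-0.0006, -0.0096, 0],
    [-0.0006, -0.0096, 0],
    [-0.0006, -0.0096, 0],
    [-0.0006, -0.0096, 0],
    [-0.0006, -0.0096, 0],
    [-0.0006, -0.0096, 0],
    [-0.0006, -0.0096, 0],
    [-0.0006, -0.0096, 0],
    [-0.0006, -0.0096, 0],
    [-0.0006, -0.0096, 0],
    [-0.0006, -0.0096, 0],
    [-0.0006, -0.0096, 0],
    [0, 0, 0],
    [0, 0, 0],
  ],
  twist=[-0.12, -0.12, -0.12, -0.12, -0.12, -0.12, -0.12, -0.12, -0.12, -0.12, -0.12, -0.12, -0.12, -0.12, -0.12, 0, 0],
)

```text
time_s: 5.9
ee_pos: [0.4497, 0.1607, 0.1039]
eef_rot: [[-0.994, -0.108, 0.001], [-0.108, 0.994, 0.0], [-0.001, 0.0, -1.0]]
ft_force: [0.2, 0.8, -0.2]
finger_gap: 0.0257
gripper_force: 0.0
```

Call:
send_rows(
  xyz=[
    [0, 0, -0.05],
    [0, 0, -0.05],
    [0, 0, -0.05],
    [0, 0, 0],
    [0, 0, 0],
    [0, 0, 0],
    [0, 0, 0],
    [0, 0, 0],
    [0, 0, 0],
    [0, 0, 0],
    [0, 0, 0],
    [0, 0, 0],
    [0, 0, 0],
    [0.034, 0.0395, 0],
    [0.034, 0.0395, 0],
    [0, 0, 0],
  ],
  twist=[0, 0, 0, 0.18, 0.18, 0.18, 0.18, 0.18, 0.18, 0.18, 0.18, 0.18, 0.18, 0, 0, 0],
  hand=0.0854,
)

```text
time_s: 7.9
ee_pos: [0.5375, 0.2204, 0.2516]
eef_rot: [[0.119, 0.993, -0.002], [0.993, -0.119, -0.0], [-0.001, -0.002, -1.0]]
ft_force: [-0.8, 0.0, -0.4]
finger_gap: 0.0853
gripper_force: 0.0
```

Run:
```python
from drv import *
p,d,m=grab('wrist'); cv2.imwrite('pics/w2.png',p[:,:,::-1]); D=dict(p=p,d=d,**m); np.savez('w2.npz',**{k:np.array(v) for k,v in D.items()})
s=readout.get_state();print(s['time_s'],s['ee_pos'],np.round(s['eef_rot'],3))
uv,P=allpts(D)
for lo,hi in((.09,.0965),(.098,.103),(.103,.11),(.112,.125)):
    k=P[(P[:,2]>lo)&(P[:,2]<hi)&(abs(P[:,0]-.52)<.11)&(abs(P[:,1]-.2)<.1)]
    if len(k)>5: print(lo,len(k),k.mean(0).round(4),cv2.minAreaRect(k[:,:2].astype(np.float32)))
```

```text
7.95 [0.5362986  0.21961499 0.25222521] [[ 0.118  0.993 -0.002]
 [ 0.993 -0.118 -0.001]
 [-0.001 -0.002 -1.   ]]
0.09 2355 [0.5375 0.2198 0.0949] ((0.518217921257019, 0.20673266053199768), (0.0824795812368393, 0.0892309918999672), 83.08109283447266)
0.098 1324 [0.4921 0.1646 0.1   ] ((0.5036806464195251, 0.17375828325748444), (0.12195593863725662, 0.05843276530504227), 33.34629440307617)
0.103 383 [0.5308 0.2019 0.1053] ((0.5092384219169617, 0.17898443341255188), (0.11240262538194656, 0.0543389655649662), 34.31278991699219)
0.112 113 [0.4524 0.1671 0.1174] ((0.45224642753601074, 0.16632741689682007), (0.010108577087521553, 0.012100325897336006), 1.7374621629714966)
```

View pics/w2.png

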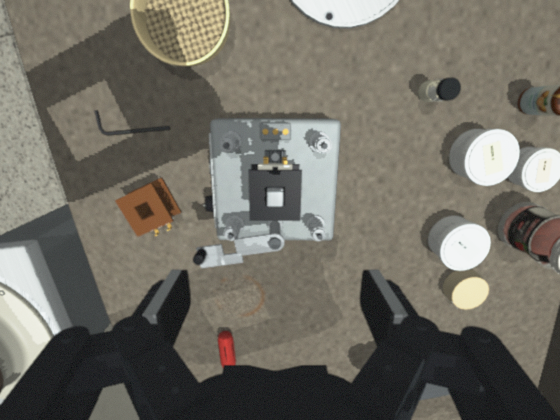

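The retainer is at about 1.73 rad, with its knob at (202,256), and the coil is free, centred near (275,195). I'll descend and grip.

Call:
send_rows(
  xyz=[
    [0, 0.0005, 0.05],
    [0, 0, 0.05],
    [0, 0, 0.05],
    [0, 0, 0.03],
    [0, 0, 0.016],
    [0, 0, 0],
    [0, 0, 0],
  ],
  twist=[0, 0, 0, 0, 0, 0, 0],
)

```text
time_s: 8.82
ee_pos: [0.537, 0.2188, 0.0589]
eef_rot: [[0.118, 0.993, 0.002], [0.993, -0.118, 0.0], [0.001, 0.002, -1.0]]
ft_force: [-0.2, 0.2, 0.0]
finger_gap: 0.0856
gripper_force: 0.0
```

Call:
send_rows(
  xyz=[
    [0, 0, 0],
    [0, 0, 0],
    [0, 0, 0],
    [0, 0, 0],
    [0, 0, 0],
    [0, 0, 0],
  ],
  twist=[0, 0, 0, 0, 0, 0],
  hand=0.04,
  grip_force=30,
)

```text
time_s: 9.57
ee_pos: [0.5367, 0.2187, 0.0581]
eef_rot: [[0.118, 0.993, 0.001], [0.993, -0.118, 0.0], [0.0, 0.001, -1.0]]
ft_force: [-0.6, -1.2, 6.5]
finger_gap: 0.0531
gripper_force: 30.3
```

Call:
send_rows(
  xyz=[
    [0, 0, -0.006],
    [0, 0, -0.014],
    [0, 0, -0.014],
    [0, 0, -0.014],
    [0, 0, -0.014],
    [0, 0, -0.014],
    [0, 0, -0.012],
    [0, 0, 0],
    [0, 0, 0],
    [0, 0, 0],
    [0, 0, 0],
    [0, 0, 0],
    [0, 0, 0],
    [0, 0, 0],
    [0, 0, 0],
    [0, 0, 0],
    [0, 0, 0],
    [-0.015, 0, 0],
    [-0.015, 0, 0],
    [0, 0, 0],
  ],
  twist=[0, 0, 0, 0, 0, 0, 0, 0, -0.1745, -0.1745, -0.1745, -0.1745, -0.1745, -0.1745, -0.1745, -0.1745, -0.1745, 0, 0, 0],
)

```text
time_s: 12.08
ee_pos: [0.5674, 0.2147, 0.1447]
eef_rot: [[-0.993, 0.121, -0.0], [0.121, 0.993, -0.0], [0.0, -0.0, -1.0]]
ft_force: [0.6, -0.3, -0.9]
finger_gap: 0.0535
gripper_force: 31.8
```

Run:
```python
from drv import *
s=readout.get_state();print(s['time_s'],s['ee_pos'],np.round(s['eef_rot'],3),s['finger_gap'])
o=[]
for n,(a,b,c,e) in dict(side=(205,325,215,345),wrist=(100,420,80,480)).items():
    p,d,m=grab(n); np.savez(n+'3.npz',p=p,d=d,**{k:np.array(v) for k,v in m.items()})
    o.append(cv2.resize(p[a:b,c:e,::-1],(400,370),interpolation=cv2.INTER_CUBIC))
cv2.imwrite('pics/c3.png',np.hstack(o))
```

```text
12.075 [0.56740838 0.21469549 0.14472941] [[-0.993  0.121 -0.   ]
 [ 0.121  0.993 -0.   ]
 [ 0.    -0.    -1.   ]] 0.05349315659414756
```

View pics/c3.png

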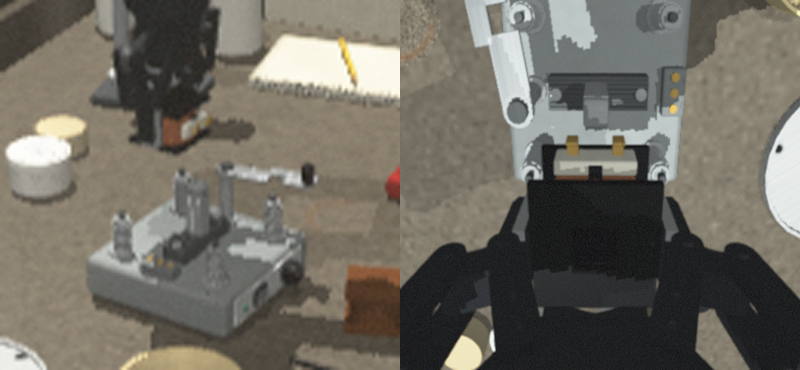

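Call:
send_rows(
  xyz=[
    [0, 0, 0.016],
    [0, 0, 0.016],
    [0, 0, 0.004],
    [0, 0, 0.002],
    [0, 0, 0.002],
    [0, 0, 0.002],
    [0, 0, 0.002],
    [0, 0, 0],
  ],
  twist=[0, 0, 0, 0, 0, 0, 0, 0],
)

```text
time_s: 13.18
ee_pos: [0.568, 0.215, 0.104]
eef_rot: [[-0.993, 0.118, 0.005], [0.118, 0.993, 0.0], [-0.005, 0.001, -1.0]]
ft_force: [3.1, -4.1, 18.5]
finger_gap: 0.0533
gripper_force: 35.4
```

Run:
```python
from drv import *
m=imaging.camera_model('wrist');s=readout.get_state();R=np.array(m['R']);E=np.array(s['eef_rot'])
print('cam in tool',E.T@(-R.T@np.array(m['t'])-np.array(s['ee_pos'])),'axis',E.T@R[2], s['joints'])
```

```text
cam in tool [ 8.14145019e-02 -3.23064744e-05 -1.41443778e-01] axis [-3.19610289e-01 -5.71218008e-04  9.47548910e-01] [ 2.35531070e-01  2.85455944e-01  1.53631417e+00 -8.09894813e-04
  1.31454459e+00 -1.21647605e+00]
```

Call:
send_rows(
  xyz=[
    [0, 0, 0.002],
    [0, 0, 0.002],
    [0, 0, 0.002],
    [0, 0, 0],
  ],
  twist=[0, 0, 0, 0],
)

```text
time_s: 13.68
ee_pos: [0.5695, 0.215, 0.099]
eef_rot: [[-0.993, 0.118, 0.009], [0.118, 0.993, 0.001], [-0.009, 0.002, -1.0]]
ft_force: [11.7, -4.8, 21.9]
finger_gap: 0.0534
gripper_force: 36.4
```

```bash
cat > tilt.py <<'E'
from drv import *
# coil-top / strip points in tool frame, from the wrist view
p,d,m=grab('wrist');s=readout.get_state();E=np.array(s['eef_rot'])
D=dict(p=p,d=d,**m);uv,P=allpts(D);Q=(P-np.array(s['ee_pos']))@E
g=p[uv[:,1],uv[:,0]].astype(int)
b=(abs(Q[:,1])<.026)&(abs(Q[:,0])<.045)&(Q[:,2]>-.07)&(Q[:,2]<.01)
print(s['time_s'],s['ee_pos'],s['ft_force'])
w=b&(g.min(1)>110)&(g.max(1)-g.min(1)<50)
print('white',w.sum(),Q[w].mean(0).round(4),np.percentile(Q[w],[5,95],axis=0).round(4).tolist())
k=b&(g.max(1)<60)&(Q[:,0]<.036)
q=Q[k];
for i in range(4):  # plane fit x,z profile
    A=np.c_[q[:,0],np.ones(len(q))];c=np.linalg.lstsq(A,q[:,2],rcond=None)[0];r=q[:,2]-A@c;q=q[abs(r)<max(.002,1.5*r.std())]
print('top plane slope rad',np.arctan(c[0]),c,len(q),q[:,0].min(),q[:,0].max())
E
python3 tilt.py
```

```text
13.725 [0.56954151 0.21497638 0.09903179] [11.9804964  -3.85598441 21.3740487 ]
white 2545 [ 0.0289 -0.0002 -0.0249] [[0.0231, -0.0159, -0.0333], [0.0384, 0.0154, -0.0064]]
top plane slope rad -0.21268827506627713 [-0.21595447 -0.03987956] 9927 -0.031110383075825376 0.023124083291480108
```

Call:
send_rows(
  xyz=[
    [0, 0, 0.002],
    [0, 0, 0.002],
    [0, 0, 0.001],
    [0, 0, 0],
  ],
  twist=[0, 0, 0, 0],
)

```text
time_s: 14.22
ee_pos: [0.5697, 0.2149, 0.0938]
eef_rot: [[-0.993, 0.119, 0.009], [0.119, 0.993, 0.001], [-0.009, 0.002, -1.0]]
ft_force: [15.1, -3.9, 18.8]
finger_gap: 0.0533
gripper_force: 28.6
```

```bash
python3 tilt.py
```

```text
14.275 [0.56970994 0.21492769 0.09378416] [14.67085972 -4.5810815  18.36834109]
white 3029 [ 0.0272 -0.0002 -0.0292] [[0.0204, -0.0161, -0.0384], [0.0387, 0.0155, -0.0115]]
top plane slope rad -0.33562996897160413 [-0.34882758 -0.04294018] 8114 -0.033950738539450284 0.019294004199937438
```

Call:
send_rows(
  xyz=[
    [0, 0, 0.002],
    [0, 0, 0.002],
    [0, 0, 0.0005],
    [0, 0, 0],
  ],
  twist=[0, 0, 0, 0],
)

```text
time_s: 14.78
ee_pos: [0.5693, 0.215, 0.0892]
eef_rot: [[-0.993, 0.118, 0.008], [0.118, 0.993, 0.001], [-0.008, 0.002, -1.0]]
ft_force: [11.8, -4.4, 19.9]
finger_gap: 0.0532
gripper_force: 25.8
```

```bash
python3 tilt.py
```

```text
14.825 [0.56930206 0.21500245 0.08920545] [11.11222323 -3.9602074  20.83713387]
white 3423 [ 0.0253 -0.     -0.0324] [[0.0171, -0.016, -0.0425], [0.0386, 0.0157, -0.0158]]
top plane slope rad -0.4442533470684166 [-0.47598702 -0.04588045] 6432 -0.03588021922064071 0.014661063941575408
```

Call:
send_rows(
  xyz=[
    [0, 0, -0.004],
    [0, 0, -0.02],
    [0, 0, -0.04],
    [0, 0, -0.04],
    [0, 0, -0.01],
    [0, 0, 0],
  ],
  twist=[0, 0, 0, 0, 0, 0],
  grip_force=45,
)

```text
time_s: 15.58
ee_pos: [0.5663, 0.2152, 0.1999]
eef_rot: [[-0.993, 0.118, 0.001], [0.118, 0.993, 0.0], [-0.001, 0.0, -1.0]]
ft_force: [0.2, 0.1, -3.1]
finger_gap: 0.0524
gripper_force: 43.4
```

```bash
python3 tilt.py
cat > cam.py <<'E'
from drv import *
for f in ('top0','side0'):
    T=dict(np.load(f+'.npz')); uv,P=allpts(T); g=T['p'][uv[:,1],uv[:,0]].astype(int)
    k=(P[:,0]>.66)&(P[:,0]<.86)&(abs(P[:,1]+.155)<.07)&(P[:,2]>.2)
    P=P[k];g=g[k]
    print(f,len(P)); 
    al=g.min(1)>120; b=P[al&(P[:,0]<.79)]
    c=b.mean(0); print('alu',len(b),c.round(4),b.min(0).round(3),b.max(0).round(3)); u=np.linalg.svd(b-c)[2];print(u.round(3))
    dk=P[(P[:,0]<.725)]; print('front',len(dk),dk.mean(0).round(4),dk.min(0).round(3),dk.max(0).round(3))
    col=P[(P[:,2]>.325)]; print('col',len(col),col.mean(0).round(4),col.min(0).round(3),col.max(0).round(3))
T=dict(np.load('top0.npz')); p=T['p'];
m=(p.max(2)<105)&(p.min(2)>40)&((p[:,:,2].astype(int)-p[:,:,0])>0)
img=np.zeros((420,560),np.uint8); img[180:230,325:375]=m[180:230,325:375]*255
img=cv2.morphologyEx(img,cv2.MORPH_OPEN,np.ones((3,3)))
c=max(cv2.findContours(img,0,2)[0],key=cv2.contourArea); W=plane(T,c[:,0],.014)[:,:2].astype(np.float32); print('base',cv2.minAreaRect(W),cv2.boundingRect(c))
E
python3 cam.py
```

```text
15.625 [0.56592725 0.21505071 0.19879413] [ 0.8835192   0.23111156 -2.08357912]
white 2338 [ 0.0218  0.0003 -0.0391] [[0.0175, -0.0162, -0.043], [0.0258, 0.0162, -0.0327]]
top plane slope rad -0.4225014014335263 [-0.44957616 -0.04636312] 6833 -0.035966770268398604 0.015772789704664968
top0 618
alu 258 [ 0.7486 -0.1554  0.2939] [ 0.717 -0.179  0.264] [ 0.789 -0.132  0.313]
[[-0.938 -0.094 -0.335]
 [-0.07   0.994 -0.085]
 [-0.341  0.056  0.939]]
front 164 [ 0.7064 -0.159   0.2728] [ 0.687 -0.187  0.251] [ 0.725 -0.133  0.293]
col 28 [ 0.812  -0.149   0.3357] [ 0.804 -0.157  0.326] [ 0.821 -0.142  0.344]
side0 717
alu 172 [ 0.7482 -0.1407  0.2902] [ 0.689 -0.174  0.254] [ 0.789 -0.119  0.312]
[[-0.904 -0.199 -0.378]
 [-0.121 -0.728  0.674]
 [ 0.409 -0.656 -0.635]]
front 157 [ 0.7075 -0.1444  0.2664] [ 0.689 -0.183  0.232] [ 0.725 -0.119  0.291]
col 31 [ 0.8131 -0.141   0.3358] [ 0.804 -0.15   0.325] [ 0.823 -0.133  0.344]
base ((0.7688466310501099, -0.11969008296728134), (0.05552743375301361, 0.030849231407046318), 9.92160701751709) (337, 196, 10, 14)
```

Call:
send_rows(
  xyz=[
    [0, 0, 0],
    [0, 0, 0],
    [0, 0, 0],
    [0, 0, 0],
    [0, 0, 0],
    [0, 0, 0],
    [0, 0, 0],
    [0, 0, 0],
    [0, 0, 0],
    [0, 0, 0],
    [0, 0, 0],
    [0, 0, 0],
    [0, 0, 0],
    [0, 0, 0],
    [0, 0, 0],
    [0, 0, 0],
    [0, 0, 0],
    [0, 0, 0],
  ],
  twist=[0.08, 0.15, 0.18, 0.18, 0.18, 0.18, 0.18, 0.18, 0.18, 0.18, 0.18, 0.18, 0.18, 0.18, 0.18, 0.18, 0.178, 0],
)

```text
time_s: 17.88
ee_pos: [0.5658, 0.215, 0.1983]
eef_rot: [[0.995, 0.096, -0.002], [0.096, -0.995, -0.001], [-0.002, 0.0, -1.0]]
ft_force: [-0.5, -0.6, -1.3]
finger_gap: 0.0527
gripper_force: 43.3
```

Call:
send_rows(
  xyz=[
    [-0.006, 0.02, 0],
    [-0.0108, 0.04, 0],
    [-0.0108, 0.04, 0],
    [-0.0108, 0.04, 0],
    [-0.0108, 0.04, 0],
    [-0.0108, 0.04, 0],
    [-0.0108, 0.04, 0],
    [-0.0108, 0.04, 0],
    [-0.0108, 0.04, 0],
    [-0.0108, 0.04, 0],
    [0, 0.019, 0],
    [0, 0, 0],
  ],
  twist=[0, 0, 0, 0, 0, 0, 0, 0, 0, 0, 0, 0],
)

```text
time_s: 19.38
ee_pos: [0.5011, -0.1929, 0.1994]
eef_rot: [[0.995, 0.095, -0.001], [0.095, -0.995, 0.0], [-0.001, -0.0, -1.0]]
ft_force: [-0.2, -0.3, -1.7]
finger_gap: 0.0526
gripper_force: 43.4
```

```bash
python3 tilt.py
python3 - <<'E'
from drv import *
s=readout.get_state();print(s['time_s'],s['ee_pos'],np.round(s['eef_rot'],3),s['finger_gap'],np.round(s['joints'],2))
for n in('wrist','side','top'):
    p,d,m=grab(n); np.savez(n+'4.npz',p=p,d=d,**{k:np.array(v) for k,v in m.items()}); cv2.imwrite(f'pics/{n}4.png',p[:,:,::-1])
E
```

```text
19.425 [ 0.50120524 -0.19193607  0.19947963] [-0.44420669  0.08169483 -0.81434327]
white 2428 [ 0.0239  0.0012 -0.0382] [[0.0191, -0.0152, -0.042], [0.0277, 0.0176, -0.0318]]
top plane slope rad -0.4296717683143272 [-0.45822381 -0.04437472] 6919 -0.034770169772203416 0.017458970750090147
19.425 [ 0.50120524 -0.19193607  0.19947963] [[ 0.995  0.096 -0.001]
 [ 0.096 -0.995  0.   ]
 [-0.    -0.    -1.   ]] 0.05272448545252888 [-0.51  0.08  1.58  0.    1.48  0.97]
```

View pics/wrist4.png

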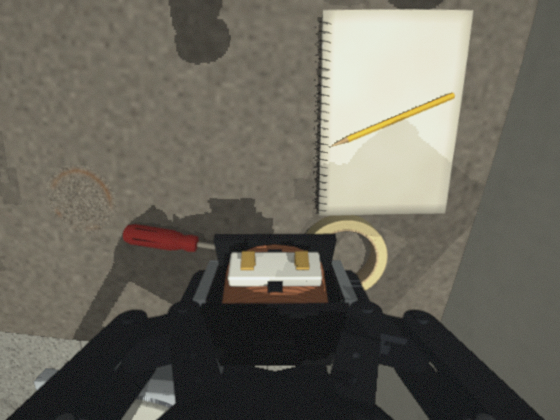

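The coil is held tilted at about 0.43 rad, with its strip at about (275,268) in the wrist view. Now I'll move in to the presentation spot.

Call:
send_rows(
  xyz=[
    [0, -0.005, 0.012],
    [0, -0.005, 0.012],
    [0, -0.0047, 0.0124],
    [0.01, 0, 0],
    [0.015, 0, 0],
    [0.015, 0, 0],
    [0.015, 0, 0],
    [0.0098, 0, 0],
    [0, 0, 0],
    [0, 0, 0],
  ],
  twist=[0, 0, 0, 0, 0, 0, 0, 0, 0, 0],
)

```text
time_s: 20.82
ee_pos: [0.5643, -0.1711, 0.1633]
eef_rot: [[0.995, 0.095, -0.0], [0.095, -0.995, -0.0], [-0.0, -0.0, -1.0]]
ft_force: [-0.3, -0.5, -1.2]
finger_gap: 0.0525
gripper_force: 43.4
```

```bash
python3 tilt.py
python3 - <<'E'
from drv import *
s=readout.get_state();print(s['time_s'],s['ee_pos'],np.round(s['eef_rot'],3))
o=[]
for n,(a,b,c,e) in dict(side=(130,230,235,355),top=(140,240,290,410)).items():
    p,d,m=grab(n); np.savez(n+'5.npz',p=p,d=d,**{k:np.array(v) for k,v in m.items()})
    o.append(cv2.resize(p[a:b,c:e,::-1],(400,333),interpolation=cv2.INTER_CUBIC))
cv2.imwrite('pics/c5.png',np.hstack(o))
E
```

```text
20.875 [ 0.56423373 -0.17117184  0.16346362] [ 0.12536541  0.53429735 -0.84351334]
white 2490 [ 0.0242  0.0001 -0.0379] [[0.0193, -0.0162, -0.0419], [0.028, 0.0166, -0.0316]]
top plane slope rad -0.42658173087260165 [-0.45449024 -0.04424775] 6995 -0.03387985643688532 0.01809260316736977
20.875 [ 0.56423373 -0.17117184  0.16346362] [[ 0.995  0.095 -0.   ]
 [ 0.095 -0.995 -0.   ]
 [-0.     0.    -1.   ]]
```

View pics/c5.png

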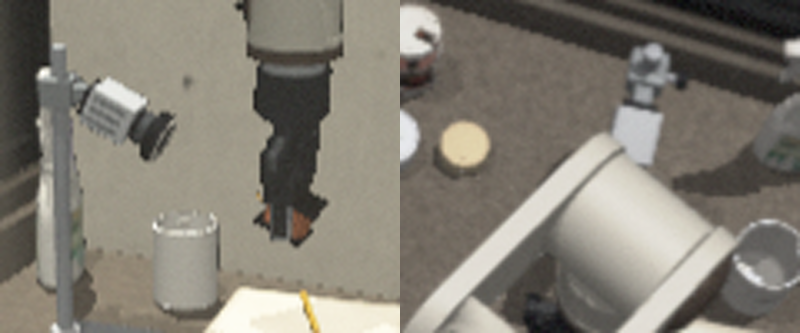

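Run:
```python
from drv import *
S=dict(np.load('side0.npz'));T=dict(np.load('top0.npz'))
for f,D in(('side',S),('top',T)):
    uv,P=allpts(D); g=D['p'][uv[:,1],uv[:,0]].astype(int)
    k=(P[:,0]>.67)&(P[:,0]<.74)&(abs(P[:,1]+.155)<.06)&(P[:,2]>.215)&(P[:,2]<.3)&(g.max(1)<90)
    q=uv[k]; print(f,k.sum(),q.min(0),q.max(0),np.percentile(P[k],[3,50,97],axis=0).round(4).tolist())
    c,(w,h),a=cv2.minAreaRect(q.astype(np.float32)); print('rect',c,w,h,a)
print(plane(S,[[284,169],[284,171],[282,170]],.25))
# image directions: project axis from column for yaw
b=lambda P:cv2.projectPoints(np.array(P,float),cv2.Rodrigues(T['R'])[0],T['t'],T['K'],T['dist_coeffs'])[0][:,0].round(1).tolist()
print('top proj lens, ring L/R, col top', b([[.698,-.159,.25],[.695,-.131,.25],[.701,-.187,.25],[.8125,-.1475,.339]]))
b=lambda P:cv2.projectPoints(np.array(P,float),cv2.Rodrigues(S['R'])[0],S['t'],S['K'],S['dist_coeffs'])[0][:,0].round(1).tolist()
print('side proj lens, col top', b([[.698,-.159,.25],[.8125,-.1475,.339],[.8125,-.1475,.0]]))
# coil strip in side5
D=dict(np.load('side5.npz'));uv,P=allpts(D);g=D['p'][uv[:,1],uv[:,0]].astype(int)
k=(abs(P[:,0]-.57)<.05)&(abs(P[:,1]+.16)<.06)&(P[:,2]>.14)&(P[:,2]<.25)
print('coil side',k.sum(),np.percentile(P[k],[3,50,97],axis=0).round(4).tolist())
o=k&(g[:,0]>g[:,2]+40);print('orange',o.sum(),P[o].mean(0),P[o].min(0),P[o].max(0))
```

```text
side 113 [273 163] [286 177] [[0.6926, -0.1729, 0.2416], [0.7083, -0.1372, 0.2659], [0.7296, -0.129, 0.2824]]
rect (279.7500305175781, 168.75001525878906) 12.020814895629883 14.142135620117188 45.0
top 137 [348 188] [365 200] [[0.6898, -0.185, 0.2556], [0.7025, -0.1586, 0.2716], [0.7231, -0.1355, 0.2826]]
rect (356.86541748046875, 193.673095703125) 17.258216857910156 10.001921653747559 11.309932708740234
[[ 0.71838061 -0.19646783  0.25      ]
 [ 0.7081035  -0.17459163  0.25      ]
 [ 0.7195027  -0.18248639  0.25      ]]
top proj lens, ring L/R, col top [[355.1, 198.7], [346.5, 197.0], [363.7, 200.5], [365.3, 155.1]]
side proj lens, col top [[284.7, 172.6], [253.1, 144.3], [255.1, 234.8]]
coil side 359 [[0.5358, -0.2009, 0.1704], [0.5549, -0.1462, 0.2056], [0.5884, -0.1082, 0.2474]]
orange 39 [ 0.55871058 -0.15584504  0.18766883] [ 0.54199195 -0.1683539   0.17265686] [ 0.59572068 -0.14640001  0.20944127]
```

The measurements agree to within a few mm. I'll make a small 3 mm shift, settle, and hand in.

Call:
send_rows(
  xyz=[
    [0, 0.0015, 0],
    [0, 0.0015, 0.0005],
    [0, 0, 0],
    [0, 0, 0],
    [0, 0, 0],
    [0, 0, 0],
    [0, 0, 0],
  ],
  twist=[0, 0, 0, 0, 0, 0, 0],
)

```text
time_s: 21.85
ee_pos: [0.5648, -0.1741, 0.1629]
eef_rot: [[0.995, 0.095, -0.0], [0.095, -0.995, -0.0], [-0.0, 0.0, -1.0]]
ft_force: [-0.3, 0.2, -1.5]
finger_gap: 0.0528
gripper_force: 43.4
```

```bash
python3 tilt.py; python3 -c "
from cell import manip; print(manip.job_done())"
```

```text
21.9 [ 0.56482701 -0.17409308  0.16293268] [ 0.06309029 -0.59541296 -0.29276985]
white 2489 [ 0.0241  0.0002 -0.038 ] [[0.0192, -0.0162, -0.042], [0.0279, 0.0167, -0.0316]]
top plane slope rad -0.4268645196427174 [-0.45483148 -0.04435533] 6976 -0.03394321850353331 0.017522113960694797
the job is handed in; nothing more can be done
None
```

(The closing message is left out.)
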